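# Set the click dial of a bench stop and lock it with the T-key

## Task

Set the bench stop: turn its dial anticlockwise (seen from above) all the way back to the home stop, then clockwise exactly four clicks. After that lock the setting: take the steel T-key out of its wooden stand, pass it down through the slot in the lock plate until its collar rests on the plate, give it a quarter turn so that it cannot be lifted out, and let go. Leave the dial on the fourth click and do not push the other things about.

Things in the scene. Friction and masses are not known exactly. Their poses are not given: they have to be found in the camera images.
- dial (a joint): Dial angle, rad: 0 at the home stop, growing clockwise seen from above, travel ends at 2.79. A sprung ball clicks it into rest every 20 degrees (0.349 rad), so the fourth click is 1.396; let go between two clicks it snaps to the nearer one. Turning over a click takes about 0.2 N m. It starts at rest on the first, second or third click.
- dial_grip (a point): In the dial's grip, a dark steel bar 58 mm long (x), 14 mm thick (y), 38 mm high, on an aluminium disc 74 mm across. The point is on the upright turning axis, 79 mm above the bench, 15 mm below the bar's top, 22 mm above the disc; pinch the bar there. x points to the bar's pointer end (steel nose, bright line on top); the frame turns with the dial.
- lock_slot (a point): Centre of the slot in the lock plate, at its upper face, 45 mm above the bench and 132 mm from the dial's axis. Aluminium plate 92 x 92 mm, 12 mm thick; the slot goes right through, 48 mm long (x), 16 mm wide (y). Below is a hollow 23 mm high, 66 mm wide, where the key's head can turn freely either way.
- t_key_center (a point): Centre of the loose upright steel T-key (75 mm high, 0.15 kg), 37 mm above its underside; z up, x along head and handle. From below: T-head 44 (x) x 12 x 10 mm high; stem 11 mm thick; collar 40 mm across at 25 to 31 mm; flat handle 44 (x) x 14 (y) mm at 31 to 75 mm. Its collar rests on the stand. Seated in the lock plate this point is 12 mm above lock_slot.
- t_key_grip (a point): Point on the T-key's axis in its flat handle, 55 mm above its underside (24 mm above the collar's top, 20 mm below the key's top): where the 14 mm thick handle can be pinched across y. Axes as for t_key_center.
- stand_mouth (a point): Centre of the upper face (40 mm above the bench) of the T-key's stand, a fixed block of light wood 110 x 80 x 40 mm with a slot 50 mm (x) by 18 mm (y) right through it. The key must be lifted 25 mm to come free of it.
- tape_measure: Yellow tape measure, 66 mm high, loose bystander; origin at the centre of its underside.
- sanding_block: Brown cork sanding block 110 x 65 x 32 mm, loose bystander; origin at the centre of its underside.
- jar_teal_lid: Glass jar with a teal lid, 60 mm across and 109 mm high, loose bystander; origin at the centre of its underside.
- jar_blue_lid: Glass jar with a blue lid, 64 mm across and 88 mm high, loose bystander; origin at the centre of its underside.
- stop_unit: The bench stop, bolted down: dark base plate 130 x 270 mm, origin under its centre, long side along y. A grey housing 46 mm high at +y carries the dial; marks on it show the clicks, the longest one (towards the lock plate) is home. The lock plate is at -y.
Things that resemble listed ones, but are neither listed nor needed, are in the scene too. Of the things like the part that bears t_key_center, leave any that is green; of the rest the smaller one is meant.

How it is judged:
By the outcome, as a careful person would: the job done as asked, in the order asked, and still so for the second after the job is handed in, with the robot touching nothing.
It also fails if it takes over 58 s, if anything falls off the work surface, if the arm or the gripper's body presses on something with over 40 N, if the wrist force passes 120 N, or if a joint passes its speed limit or range.

## Robot

A 7-joint arm with a two-finger parallel gripper is mounted at the origin on a cart in front of the work surface, level with it; the furniture and walls round the work are solid. World frame = base frame: x ahead of the robot, y to its left, z up, the work surface at z = 0. Lengths are in m, angles in degrees, forces in N, time in s.
With the tool pointing down it reaches from about 0.4 to 0.85 m from the base axis. Payload 4.5 kg.
Tool frame: the origin (TCP) lies on the centre line of the jaws, within the pads' length; the fingertips stand 17 mm ahead of it and the grasp point (between the pads) lies 2 mm behind it (robot.tip_reach is the distance from the TCP to the fingertips, in m); x points along the fingers, y is the direction in which the jaws open and shut, and the axes are right-handed (so a half turn about x gives the same grasp; the last joint's range is limited). The gripper opens to 85 mm and grips with 20 to 120 N. Pads are 22 mm wide; open, the fingers measure 114 mm over their backs; the gripper's body (76 mm by 85 mm) begins 54 mm behind the grasp point. The pads swing forward as they close: fully open they stand 13 mm farther back than shut.
Start: joints at [74.129, 39.483, -11.15, 89.685, 9.013, 51.709, -12.324], TCP at [0.191, -0.595, 0.248] pointing down, gripper open.
Joint ranges: [-172.22, 172.22], [-26.19, 119.32], [-84.43, 86.54], [7.71, 146.69], [-57.33, 237.33], [2.42, 119.75], [-152.13, 152.13]. Speed limits (degrees/s): [147.25, 147.25, 180, 180, 180, 180, 180].

## Interface

Orientations are given as [roll, pitch, yaw] about the fixed x, y, z axes, in that order (R = Rz(yaw) Ry(pitch) Rx(roll)).
In Python, from plant import robot, capture, get_calibration gives the robot as it stands.
- The arm moves only by the tool drive_tool, never from a script. Its argument "plan" is a list that holds one entry, the list of rows, each a list of 5 numbers: the shift along the tool's x, y, z in m, then the turn about the tool's x in rad, then the opening, from 0 (shut) to 1 (fully open). In form: [[[dx, dy, dz, yaw, jaw], ...]]. A call has 1 to 10 rows; each row is the pose to reach, as a shift and turn from the pose commanded when the call began, along the tool's axes at that moment; what a row does not reach only later rows make up. A row lasts 1/8 s, in which the tool goes at most 62.5 mm and 10.7 degrees, less where a joint would pass 70% of its speed; a pose out of reach is approached as far as the arm can. A call with a gripper value outside its range is refused whole. The fingers move at their own pace and stop on an object; "newtons" is the grip in N (left out, the last holds). Time passes only in rows, so rows that repeat a pose let the fingers close. It gives the time, the measured TCP pose, the force and the opening at its end, in the units of the state.
- robot.observe(): the state, without advancing time (a new reading comes with each control period).
- capture(name): name is "side" or "top"; returns the picture (420x560x3 uint8, red, green, blue); there is no depth.
- get_calibration(name): a dict with "fx", "fy", "cx", "cy" (pixels), "world_to_cam" (4x4, takes a point from world to camera coordinates). Camera axes: x right, y down, z forward; pixel columns grow to the right and rows downward; lengths in m; the calibration is good to about 2 mm. A picture is of the moment at which its call begins. get_calibration takes no time and is no camera call.
- robot.job_done(): hands the job in, once; it reports no verdict.
The state is a dict: "time": time; "qpos": joint angles; "joint_vel": joint speeds; "joint_torque": joint torques, N m; "position": TCP position; "orientation": TCP orientation; "ft_force": force on the tool from outside, world axes, zero at the start; "ft_torque": the same for the moment, N m; "opening": finger opening in m.
Only numpy, scipy, OpenCV 4.12 (cv2) and the standard library are available. Lean on these libraries where they do the work, as an engineer would, in place of code of your own. Each camera call takes 0.05 s, during which the arm holds its last target. There are 200 camera calls.

## Working session

There is one attempt and no reset: what is moved stays moved. The work goes in short steps, Python scripts to look and compute and a tool call to move; the robot and the scene stay as the last step left them, time stands still between calls to the robot, and variables do not carry over. Pictures are saved under pics/ and viewed, about 8 in all and at most 12, crops included, and the job is handed in when it is done.

Besides the shell and the picture viewer there is one more tool, called after "Request:" in YAML: its name, and indented under it one key for each argument. drive_tool: Moves the arm, as the interface text tells. Its arguments: {"type":"object","properties":{"plan":{"type":"array"},"newtons":{"type":"number"}},"required":["plan"]}

```bash
ls; mkdir -p pics; python3 - <<'E'
from plant import robot,capture,get_calibration
import cv2,numpy as np
for n in("top","side"):
    im=capture(n);cv2.imwrite(f"pics/{n}0.png",im[:,:,::-1]);c=get_calibration(n)
    print(n,c["fx"],c["fy"],c["cx"],c["cy"]);print(np.round(c["world_to_cam"],3))
print(robot.observe())
E
```

```text
pics
top 396.3998271214537 396.3998271214537 279.7520813538465 211.47378163061865
[[ 0.096 -0.995  0.006  0.111]
 [-0.971 -0.095 -0.22   0.599]
 [ 0.22   0.015 -0.975  0.805]
 [ 0.     0.     0.     1.   ]]
side 431.3063875972442 431.3063875972442 283.10327629446647 211.1098481038795
[[-0.977 -0.211  0.014  0.585]
 [-0.15   0.644 -0.75   0.029]
 [ 0.149 -0.736 -0.661  1.251]
 [ 0.     0.     0.     1.   ]]
{'time': 0.1, 'qpos': array([ 74.12944632,  39.52946972, -11.14484257,  89.73835954,
         9.01360488,  51.70952524, -12.32336292]), 'joint_vel': array([ 0.01291031, -0.10203702, -0.06235905, -0.20510358, -0.0562935 ,
        0.00940099, -0.03174703]), 'joint_torque': array([-3.84456813e-03, -5.40600049e+01, -1.27155382e+00, -1.58986831e+01,
        9.38892248e-03,  4.41724158e-03, -4.67475402e-06]), 'position': array([ 0.19091816, -0.59454854,  0.24755475]), 'orientation': array([-85.30497756,  89.90455854, 112.50778034]), 'ft_force': array([-0.85048488,  0.20389518,  0.65600213]), 'ft_torque': array([-0.00538623, -0.00689094,  0.00635606]), 'opening': 0.08576304593392342}
```

View pics/top0.png

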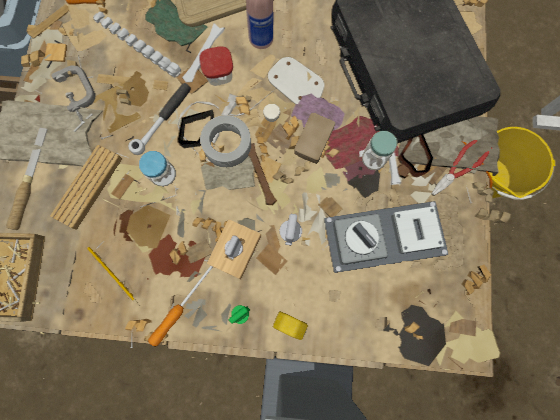

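View pics/side0.png

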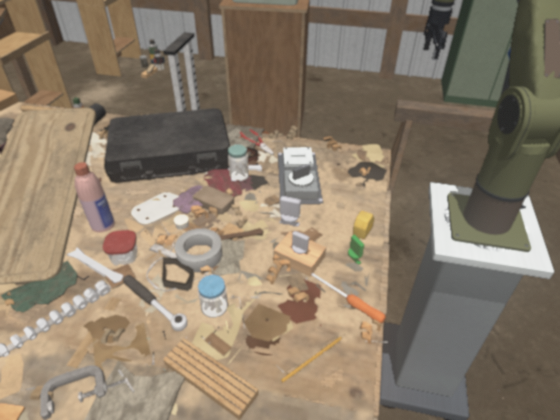

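Candidates for the T-key in the top view are the steel key in the wooden stand (234,244), a larger steel one standing loose (290,228) and a green one (239,314). I choose the one in the stand: it isn't green and looks like the smaller of the rest. I'll check that in a close crop.

```bash
python3 - <<'E'
import cv2,numpy as np
t=cv2.imread("pics/top0.png");
a=cv2.resize(t[205:275,320:450],None,fx=6,fy=6,interpolation=cv2.INTER_CUBIC)[:, :780]
b=cv2.resize(t[205:285,200:310],None,fx=7,fy=7,interpolation=cv2.INTER_CUBIC)
cv2.imwrite("pics/cropA.png",a);cv2.imwrite("pics/cropB.png",b)
E
```

```text
(no output)
```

View pics/cropA.png

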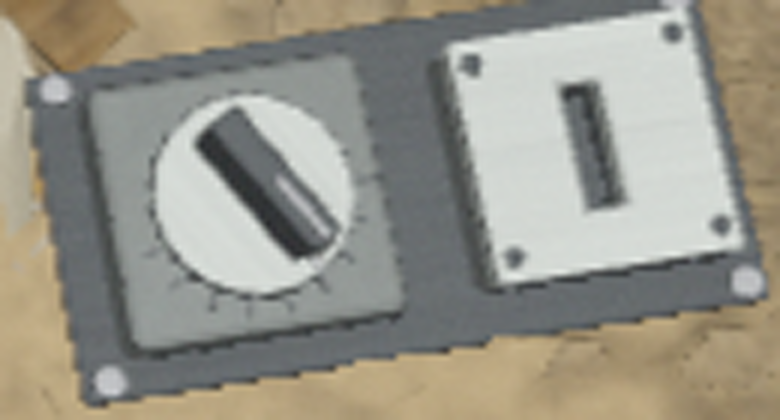

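View pics/cropB.png

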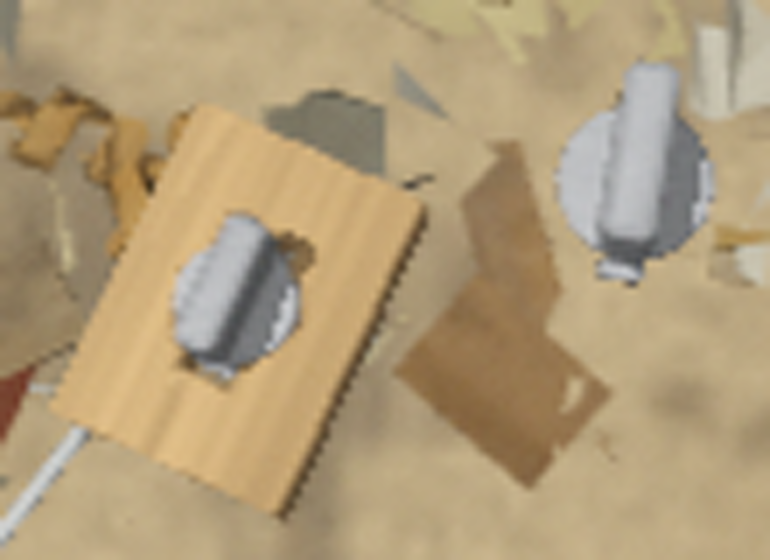

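The crops show the key in the stand at crop (225,290): steel, with a 40 mm collar, and smaller than the loose one at (635,170). So it is the right one. The dial pointer (bright line) is the lower-right end at crop (320,240), and the slot centre is at about (594,146).

```bash
cat > h.py <<'E'
import numpy as np,cv2
from plant import robot,capture,get_calibration
from scipy.spatial.transform import Rotation as Ro
def ray(n,px,z):
    c=get_calibration(n);T=np.array(c["world_to_cam"]);R,t=T[:3,:3],T[:3,3]
    px=np.atleast_2d(np.array(px,float))
    d=np.c_[(px[:,0]-c["cx"])/c["fx"],(px[:,1]-c["cy"])/c["fy"],np.ones(len(px))]@R
    o=-R.T@t
    return o+d*((z-o[2])/d[:,2])[:,None]
def proj(n,p):
    c=get_calibration(n);T=np.array(c["world_to_cam"]);q=T[:3,:3]@p+T[:3,3]
    return np.array([c["fx"]*q[0]/q[2]+c["cx"],c["fy"]*q[1]/q[2]+c["cy"]])
def crop(px,x0,y0,f): return (np.array(px,float)+.5)/f-.5+[x0,y0]
def Rt(s): return Ro.from_euler('xyz',s['orientation'],degrees=True).as_matrix()
def jaw(R): return np.degrees(np.arctan2(R[1,1],R[0,1]))
def go(p,ang):  # shift in tool axes and turn to put TCP at p with jaw axis at ang (deg, mod 180)
    s=robot.observe();R=Rt(s);d=R.T@(np.array(p)-s['position'])
    # turn about tool x (down): positive turn = negative world yaw
    w=(-(ang-jaw(R))+90)%180-90
    print('shift',d.round(4),'turn rad',round(np.radians(w),4),'jaw now',round(jaw(R),2),'pos',s['position'].round(4))
E
python3 - <<'E'
from h import *
a=lambda e:np.degrees(np.arctan2(e[1],e[0]))
A=lambda p:crop(p,320,205,6);B=lambda p:crop(p,200,205,7)
pl=ray("top",A([(447,47),(690,10),(745,243),(495,287)]),.045)[:,:2]
print('plate c',pl.mean(0),[np.linalg.norm(pl[i]-pl[i-1]).round(4) for i in range(4)],'dirs',a(pl[3]-pl[0]),a(pl[2]-pl[1]),a(pl[1]-pl[0]),a(pl[2]-pl[3]))
sl=ray("top",A([(562,88),(598,82),(625,203),(590,210)]),.045)[:,:2]
print('slot c',sl.mean(0),a(sl[3]-sl[0]),a(sl[2]-sl[1]),np.linalg.norm(sl[3]-sl[0]),np.linalg.norm(sl[1]-sl[0]))
hb=ray("top",A([(92,95),(350,55),(400,307),(135,350)]),.046)[:,:2];print('housing c',hb.mean(0))
dc=ray("top",A([(253,194)]),.057)[0,:2];print('disc',dc,'dist',np.linalg.norm(dc-sl.mean(0)),'home dir',a(sl.mean(0)-dc),a(pl.mean(0)-dc))
b=ray("top",A([(200,140),(238,108),(335,232),(300,257)]),.094)[:,:2];print('bar c',b.mean(0),'dir',a(b[2]-b[1]),a(b[3]-b[0]))
st=ray("top",B([(203,103),(427,205),(280,515),(52,408)]),.04)[:,:2];print('stand c',st.mean(0),a(st[0]-st[3]),a(st[1]-st[2]),[np.linalg.norm(st[i]-st[i-1]).round(4) for i in range(4)])
k=ray("top",B([(225,212),(268,230),(215,350),(177,335)]),.09)[:,:2];print('key c',k.mean(0),a(k[0]-k[3]),a(k[1]-k[2]))
s=robot.observe();print(Rt(s).round(3))
go([.6,-.2,.2],0)
E
```

```text
plate c [ 0.58140838 -0.14423469] [np.float64(0.0913), np.float64(0.094), np.float64(0.0895), np.float64(0.0951)] dirs -166.9605690898864 -166.28448751198812 -75.63628477511106 -74.57450134250864
slot c [ 0.58138525 -0.14402515] -165.88664368647048 -166.43100777323346 0.04667525433759568 0.013902963680405481
housing c [ 0.54789122 -0.01501829]
disc [ 0.5485555 -0.0159265] dist 0.13223863674329583 home dir -75.62534648376415 -75.63815658603947
bar c [ 0.54600953 -0.01360758] dir -138.52378386497273 -135.72806477872476
stand c [0.49862735 0.26200137] -18.99569635637066 -19.063101416173907 [np.float64(0.1076), np.float64(0.0798), np.float64(0.1077), np.float64(0.0796)]
key c [0.49933864 0.26266042] -14.212347779518263 -16.94619868187802
[[-0.001  0.306 -0.952]
 [ 0.002 -0.952 -0.306]
 [-1.    -0.002  0.   ]]
shift [ 0.0479 -0.2504 -0.5102] turn rad -1.2599 jaw now -72.19 pos [ 0.1909 -0.5945  0.2476]
```

```bash
python3 - <<'E'
from h import *
go([.5475,-.0153,.2],-46)
E
```

```text
shift [ 0.0482 -0.4423 -0.5167] turn rad -0.4571 jaw now -72.19 pos [ 0.1909 -0.5945  0.2476]
```

Request:
drive_tool:
  plan:
    - [[0,-0.442,-0.517,-0.457,1],[0,-0.442,-0.517,-0.457,1],[0,-0.442,-0.517,-0.457,1],[0,-0.442,-0.517,-0.457,1],[0,-0.442,-0.517,-0.457,1],[0,-0.442,-0.517,-0.457,1],[0,-0.442,-0.517,-0.457,1],[0,-0.442,-0.517,-0.457,1],[0,-0.442,-0.517,-0.457,1],[0,-0.442,-0.517,-0.457,1]]
  newtons: 60

```text
time: 1.35
position: [0.5199, -0.0614, 0.2481]
orientation: [0.6, 90.0, -135.4]
ft_force: [2.1, -0.7, -0.3]
opening: 0.0853
```

Request:
drive_tool:
  plan:
    - [[0,0,0,0,1],[0,0,0,0,1]]

```text
time: 1.6
position: [0.5186, -0.0635, 0.2478]
orientation: [-17.6, 89.9, -153.5]
ft_force: [-0.4, -0.3, 0.0]
opening: 0.0853
```

```bash
python3 - <<'E'
from h import *
print(robot.observe()['qpos'].round(1))
go([.5475,-.0153,.08],-46)
E
```

```text
[ 11.5  32.2 -15.2 107.1  12.1  42.3 -56.5]
shift [ 0.1678 -0.0145 -0.0545] turn rad 0.0002 jaw now -45.99 pos [ 0.5186 -0.0635  0.2478]
```

Request:
drive_tool:
  plan:
    - [[0,-0.0145,-0.0545,0,1],[0,-0.0145,-0.0545,0,1],[0.05,-0.0145,-0.0545,0,1],[0.1,-0.0145,-0.0545,0,1],[0.13,-0.0145,-0.0545,0,1],[0.155,-0.0145,-0.0545,0,1],[0.167,-0.0145,-0.0545,0,1],[0.167,-0.0145,-0.0545,0,1]]

```text
time: 2.6
position: [0.5477, -0.0161, 0.081]
orientation: [-15.6, 89.9, -151.7]
ft_force: [-0.2, -0.7, 0.3]
opening: 0.0853
```

```bash
python3 - <<'E'
from h import *
go([.5475,-.0153,.08],-46)
for n in("top","side"):cv2.imwrite(f"pics/{n}1.png",capture(n)[:,:,::-1])
a=cv2.imread("pics/top1.png");b=cv2.imread("pics/side1.png")
u=proj("side",np.array([.5475,-.0153,.08])).astype(int);print(u)
v=cv2.resize(b[u[1]-35:u[1]+35,u[0]-45:u[0]+45],None,fx=7,fy=7,interpolation=cv2.INTER_CUBIC)
cv2.imwrite("pics/c1.png",v)
E
```

```text
shift [ 0.001  -0.0007 -0.0004] turn rad -0.0017 jaw now -46.1 pos [ 0.5477 -0.0161  0.081 ]
[301 170]
```

View pics/c1.png

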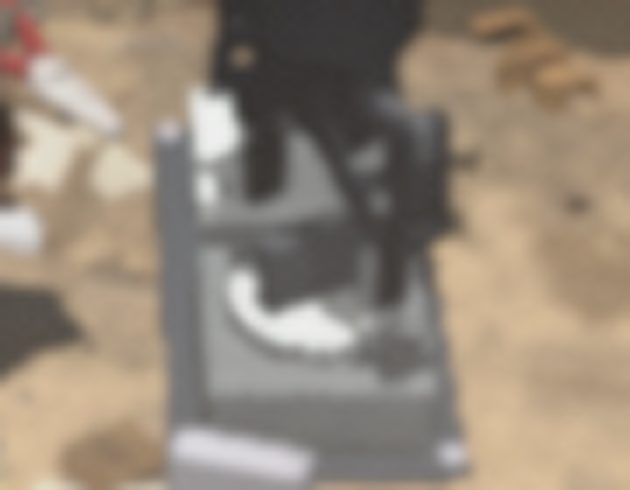

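The side crop shows the dial bar, at crop (310,270), between the open fingers with the jaws aligned. Closing now.

Request:
drive_tool:
  plan:
    - [[0,0,0,0,0],[0,0,0,0,0],[0,0,0,0,0],[0,0,0,0,0],[0,0,0,0,0],[0,0,0,0,0]]

```text
time: 3.45
position: [0.5495, -0.0158, 0.0817]
orientation: [109.4, 89.9, -26.7]
ft_force: [4.3, -3.5, 3.8]
opening: 0.0131
```

Request:
drive_tool:
  plan:
    - [[0,0.001,0,-0.13,0],[0,0.001,0,-0.26,0],[0,0.001,0,-0.39,0],[0,0.001,0,-0.52,0],[0,0.001,0,-0.65,0],[0,0.001,0,-0.78,0],[0,0.001,0,-0.9,0],[0,0.001,0,-1.0,0],[0,0.001,0,-1.06,0],[0,0.001,0,-1.06,0]]

```text
time: 4.7
position: [0.5496, -0.016, 0.0817]
orientation: [51.0, 89.9, -24.3]
ft_force: [3.4, -2.2, 4.3]
opening: 0.0131
```

```bash
python3 - <<'E'
from h import *
go([.5486,-.0159,.08],14.4); s=robot.observe();print(s['ft_force'],s['ft_torque'],s['opening'],s['qpos'].round(1))
E
```

```text
shift [ 0.0017 -0.001  -0.0004] turn rad 0.0037 jaw now 14.61 pos [ 0.5496 -0.016   0.0817]
[ 3.40579567 -2.1569198   4.27918589] [-0.54265266 -0.30844307 -0.30938963] 0.01309496839071873 [ 10.9  50.1 -23.9 109.4  40.   29.  -26.7]
```

Request:
drive_tool:
  plan:
    - [[0,0,0,-0.05,0],[0,0,0,-0.09,0],[0,0,0,-0.09,0]]

```text
time: 5.08
position: [0.5498, -0.0165, 0.0818]
orientation: [61.2, 90.0, -9.3]
ft_force: [2.5, -2.6, 4.9]
opening: 0.0131
```

```bash
python3 - <<'E'
from h import *
go([.5486,-.0159,.08],14.4); s=robot.observe();print(s['ft_force'],s['ft_torque'],s['opening'])
E
```

```text
shift [ 0.0018 -0.001  -0.0009] turn rad 0.0881 jaw now 19.45 pos [ 0.5498 -0.0165  0.0818]
[ 2.54872681 -2.5896905   4.88339363] [-0.55708859 -0.35067116 -1.94386734] 0.013055808065448007
```

Request:
drive_tool:
  plan:
    - [[0,0,0,0.15,0],[0,0,0,0.3,0],[0,0,0,0.45,0],[0,0,0,0.6,0],[0,0,0,0.75,0],[0,0,0,0.9,0],[0,0,0,1.05,0],[0,0,0,1.2,0],[0,0,0,1.34,0],[0,0,0,1.44,0]]

```text
time: 6.32
position: [0.5494, -0.016, 0.0816]
orientation: [114.4, 89.9, -38.4]
ft_force: [0.5, -3.5, 5.0]
opening: 0.0129
```

Request:
drive_tool:
  plan:
    - [[0,0,0,0.045,0],[0,0,0,0.045,0]]

```text
time: 6.58
position: [0.5494, -0.016, 0.0816]
orientation: [114.0, 89.9, -41.2]
ft_force: [1.7, -3.3, 6.4]
opening: 0.0129
```

```bash
python3 - <<'E'
from h import *
go([.5486,-.0159,.08],-65.6); s=robot.observe();print(s['ft_force'],s['ft_torque'],s['opening'],s['qpos'].round(1))
E
```

```text
shift [ 0.0016 -0.0004  0.0007] turn rad 0.0074 jaw now -65.17 pos [ 0.5494 -0.016   0.0816]
[ 1.67265748 -3.3246315   6.36258989] [-0.65985666 -0.29163996 -0.02665864] 0.012893291117649343 [ -0.2  48.5  -5.1 110.   10.4  21.8 -78.3]
```

Request:
drive_tool:
  plan:
    - [[0,0,0,0,1],[0,0,0,0,1],[0,0,0,0,1],[0,0,0,0,1],[0,0,0,0,1],[-0.03,0,0,0,1],[-0.08,0,0,0,1],[-0.14,0,0,0,1],[-0.17,0,0,0,1],[-0.17,0,0,0,1]]

```text
time: 7.82
position: [0.5506, -0.0155, 0.2538]
orientation: [156.3, 89.7, 1.0]
ft_force: [-0.5, 0.5, -0.4]
opening: 0.0857
```

```bash
python3 - <<'E'
from h import *
go([.499,.2622,.25],-19+90); s=robot.observe();print(s['opening'],s['qpos'].round(1))
E
```

```text
shift [ 0.0035 -0.2738 -0.0696] turn rad 0.7642 jaw now -65.22 pos [ 0.5506 -0.0155  0.2538]
0.08565397175900405 [  2.3  33.3  -8.8 102.7   7.   44.3 -75.4]
```

Request:
drive_tool:
  plan:
    - [[0,-0.03,-0.007,-0.15,1],[0,-0.06,-0.014,-0.3,1],[0,-0.09,-0.022,-0.45,1],[0,-0.12,-0.03,-0.6,1],[0,-0.15,-0.037,-0.75,1],[0,-0.18,-0.045,-0.9,1],[0,-0.21,-0.052,-1.05,1],[0,-0.24,-0.06,-1.2,1],[0,-0.274,-0.07,-1.35,1],[0,-0.274,-0.07,-1.5,1]]

```text
time: 9.07
position: [0.4956, 0.2662, 0.25]
orientation: [-146.7, 89.8, 144.6]
ft_force: [-0.8, -0.5, -0.1]
opening: 0.0855
```

Request:
drive_tool:
  plan:
    - [[0,0,0,-0.15,1],[0,0,0,-0.3,1],[0,0,0,-0.45,1],[0,0,0,-0.6,1],[0,0,0,-0.75,1],[0,0,0,-0.88,1],[0,0,0,-0.88,1]]

```text
time: 9.95
position: [0.497, 0.262, 0.2497]
orientation: [-145.8, 89.8, -164.7]
ft_force: [0.5, -0.7, -0.4]
opening: 0.0853
```

```bash
python3 - <<'E'
from h import *
s=robot.observe();print(s['qpos'].round(1))
im=capture("top")[:,:,::-1];cv2.imwrite("pics/top2.png",im)
a=cv2.resize(im[205:275,320:450],None,fx=6,fy=6,interpolation=cv2.INTER_CUBIC);cv2.imwrite("pics/c2.png",a)
im=capture("side")[:,:,::-1];cv2.imwrite("pics/side2.png",im)
go([.499,.2622,.068],-18+90)
E
```

```text
[ -6.   40.6 -46.4  99.5  34.7  55.5   5. ]
shift [0.1823 0.0008 0.0019] turn rad -0.0167 jaw now 71.04 pos [0.4973 0.2622 0.2503]
```

View pics/c2.png

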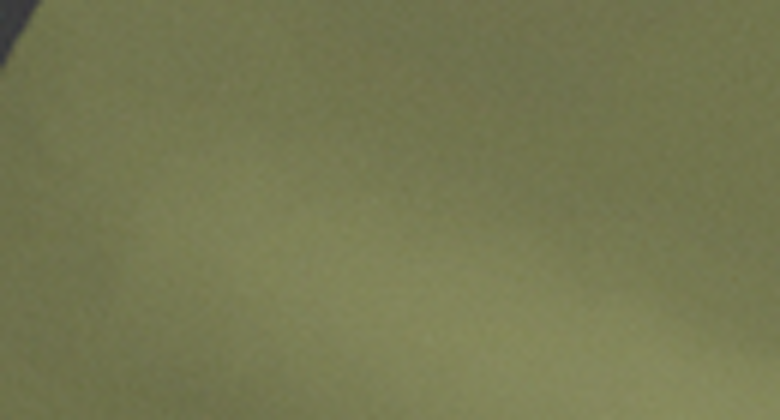

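```bash
python3 - <<'E'
from h import *
b=cv2.imread("pics/side2.png")
u=proj("side",np.array([.5475,-.0153,.08])).astype(int);k=proj("side",np.array([.499,.262,.07])).astype(int);print(u,k)
f=lambda c:cv2.resize(b[c[1]-35:c[1]+35,c[0]-28:c[0]+28],None,fx=7,fy=7,interpolation=cv2.INTER_CUBIC)
cv2.imwrite("pics/c3.png",np.hstack([f(u),f(k)]))
E
```

```text
[301 170] [300 239]
```

View pics/c3.png

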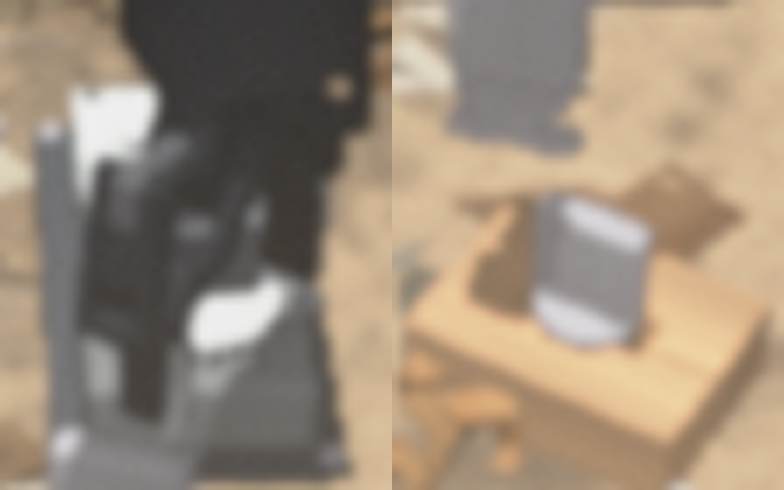

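The dial is hidden behind the gripper in this view. The key, at crop (590,270), sits upright in the stand. Descending on the key now; I'll check the dial later.

Request:
drive_tool:
  plan:
    - [[0,0.001,0.002,-0.017,1],[0.05,0.001,0.002,-0.017,1],[0.1,0.001,0.002,-0.017,1],[0.14,0.001,0.002,-0.017,1],[0.165,0.001,0.002,-0.017,1],[0.18,0.001,0.002,-0.017,1],[0.182,0.001,0.002,-0.017,1],[0.182,0.001,0.002,-0.017,1]]

```text
time: 11.05
position: [0.5004, 0.2633, 0.0701]
orientation: [52.3, 89.9, 34.4]
ft_force: [1.0, 0.3, 0.5]
opening: 0.085
```

Request:
drive_tool:
  plan:
    - [[0,0,0,0,0],[0,0,0,0,0],[0,0,0,0,0],[0,0,0,0,0],[0,0,0,0,0],[0,0,0,0,0],[0,0,0,0,0]]
  newtons: 50

```text
time: 11.92
position: [0.5001, 0.263, 0.0695]
orientation: [35.8, 90.0, 18.0]
ft_force: [-0.3, -0.4, 3.6]
opening: 0.0137
```

```bash
python3 - <<'E'
from h import *
go([.499,.2622,.068],-18+90);s=robot.observe();print(s['opening'],s['ft_force'],s['ft_torque'])
E
```

```text
shift [ 0.0015 -0.0011 -0.0008] turn rad 0.0024 jaw now 72.14 pos [0.5001 0.263  0.0695]
0.01374503526555243 [-0.30907511 -0.40948835  3.6465792 ] [-0.05092789  0.00517007  0.00442348]
```

Request:
drive_tool:
  plan:
    - [[-0.01,0,0,0,0],[-0.03,0,0,0,0],[-0.07,0,0,0,0],[-0.11,0,0,0,0],[-0.14,0,0,0,0],[-0.14,0,0,0,0]]

```text
time: 12.68
position: [0.5009, 0.2641, 0.2126]
orientation: [54.7, 89.7, 36.8]
ft_force: [-0.1, -0.4, -1.0]
opening: 0.0134
```

```bash
python3 - <<'E'
from h import *
go([.5814,-.144,.2],104);s=robot.observe();print(s['opening'],s['ft_force'],s['qpos'].round(1))
E
```

```text
shift [ 0.0115 -0.3638  0.2018] turn rad -0.5562 jaw now 72.13 pos [0.5009 0.2641 0.2126]
0.013360884184333401 [-0.12649889 -0.42494737 -0.95485013] [ -7.2  43.3 -44.5 101.5  38.2  51.1   3.3]
```

Request:
drive_tool:
  plan:
    - [[0,-0.04,0.022,-0.06,0],[0,-0.08,0.044,-0.12,0],[0,-0.12,0.067,-0.18,0],[0,-0.16,0.089,-0.25,0],[0,-0.2,0.111,-0.31,0],[0,-0.24,0.133,-0.37,0],[0,-0.28,0.155,-0.43,0],[0,-0.32,0.178,-0.5,0],[0.01,-0.364,0.202,-0.556,0],[0.01,-0.364,0.202,-0.556,0]]

```text
time: 13.92
position: [0.579, -0.1521, 0.1965]
orientation: [-159.1, 89.7, -145.7]
ft_force: [-1.2, 0.5, -1.4]
opening: 0.0135
```

Request:
drive_tool:
  plan:
    - [[0,0,0,0,0],[0,0,0,0,0]]

```text
time: 14.18
position: [0.5803, -0.1438, 0.1995]
orientation: [85.2, 90.0, 99.3]
ft_force: [0.2, 0.2, -0.7]
opening: 0.0134
```

```bash
python3 - <<'E'
from h import *
s=robot.observe();print(s['qpos'].round(1),s['opening'])
for n in("top","side"):cv2.imwrite(f"pics/{n}3.png",capture(n)[:,:,::-1])
go([.5814,-.144,.11],104)
b=cv2.imread("pics/side3.png")
u=proj("side",np.array([.565,-.08,.1])).astype(int);print(u)
cv2.imwrite("pics/c4.png",cv2.resize(b[u[1]-50:u[1]+40,u[0]-50:u[0]+50],None,fx=6,fy=6,interpolation=cv2.INTER_CUBIC))
E
```

```text
[ 38.1  50.1 -54.6  96.1  46.6  59.3  71.8] 0.013373758666128983
shift [ 0.0896 -0.0001  0.0009] turn rad 0.0023 jaw now 104.13 pos [ 0.5805 -0.1441  0.1996]
[299 151]
```

View pics/c4.png

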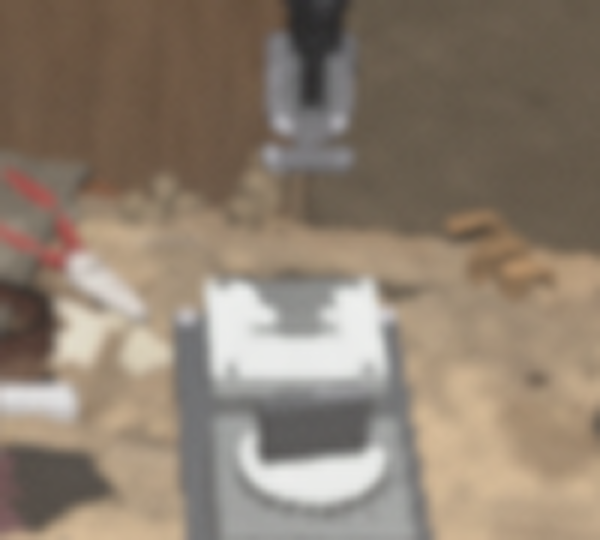

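The crop shows the dial bar nearly square to the home direction, as the fourth click should be. The key hangs upright and centred in the jaws, with its head at crop (308,157). Next I check the head position against the projection.

```bash
python3 - <<'E'
from h import *
p=robot.observe()['position']
q=proj("side",np.array([p[0],p[1],.150]))
x=np.array([np.cos(np.radians(14.1)),np.sin(np.radians(14.1))])
for s in(-.022,.022): print(((proj("side",np.r_[p[:2]+s*x,.150])-[249,101]+.5)*6-.5).round(0))
g=cv2.imread("pics/side3.png",0)[101+24:101+29,285:320];print(g)
# bar angle in side image: ends of top of bar in crop
b=[ (( proj("side",np.r_[np.array([.5488,-.0159])+s*np.array([np.cos(a),np.sin(a)]),.094])-[249,101]+.5)*6).round() for a in [np.radians(-75.6-80)] for s in(-.029,.029)];print(b)
E
```

```text
[346. 156.]
[262. 157.]
[[ 90  91  92  91  90  92  95 105 125 132 120 110 111 114 119 119 118 113
  109 109 110 109 101  95  93  94  94  95  92  93  92  92  93  92  92]
 [ 91  91  92  91  90  96 105 120 144 154 139 124 122 122 123 122 121 121
  122 123 126 126 115 101  96  95  96  96  94  94  92  92  93  91  92]
 [ 90  91  90  90  90 101 110 120 142 153 140 128 125 124 123 123 123 123
  124 127 133 132 118 102  94  95  96  96  96  94  91  92  93  91  91]
 [ 91  90  90  89  93 102 112 117 128 136 130 120 116 116 115 112 113 114
  115 118 121 118 108  97  95  94  95  95  94  94  93  92  93  91  91]
 [ 90  89  89  91  99 113 121 122 122 126 121 112 103 103 103  98 100 102
  103 104 105 103  96  93  93  93  94  94  94  93  93  93  93  93  93]]
[array([259., 400.]), array([372., 387.])]
```

```bash
python3 - <<'E'
from h import *
go([.5822,-.144,.107],104.2)
E
```

```text
shift [ 0.0926 -0.0003  0.0016] turn rad -0.0012 jaw now 104.13 pos [ 0.5805 -0.1441  0.1996]
```

Request:
drive_tool:
  plan:
    - [[0.03,0,0.0016,0,0],[0.06,0,0.0016,0,0],[0.085,0,0.0016,0,0],[0.092,0,0.0016,0,0],[0.092,0,0.0016,0,0],[0.092,0,0.0016,0,0]]

```text
time: 15.02
position: [0.5829, -0.1448, 0.1085]
orientation: [-14.9, 89.9, -0.9]
ft_force: [0.5, 0.4, -0.6]
opening: 0.0134
```

```bash
python3 - <<'E'
from h import *
go([.5822,-.144,.0745],104.2);print(robot.observe()['ft_force'])
b=capture("side")[:,:,::-1];cv2.imwrite("pics/side4.png",b)
u=proj("side",np.array([.582,-.144,.06])).astype(int)
cv2.imwrite("pics/c5.png",cv2.resize(b[u[1]-30:u[1]+30,u[0]-35:u[0]+35],None,fx=9,fy=9,interpolation=cv2.INTER_CUBIC))
E
```

```text
shift [ 0.034   0.001  -0.0006] turn rad -0.0034 jaw now 104.0 pos [ 0.5829 -0.1448  0.1085]
[ 0.49127812  0.41283056 -0.60109862]
```

View pics/c5.png

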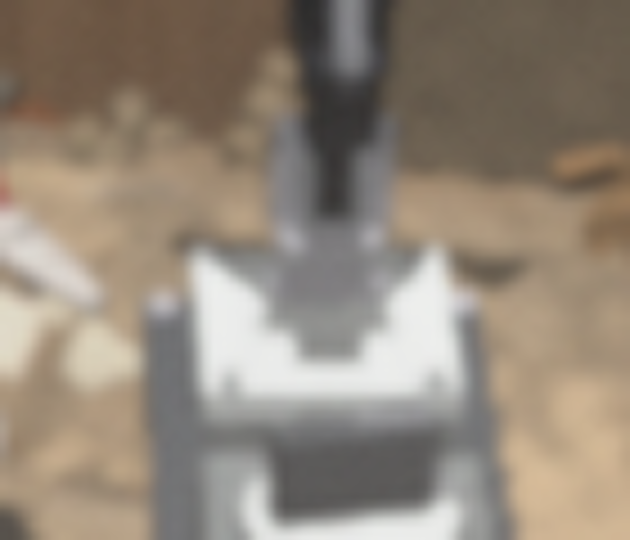

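The crop shows the key just above the plate, centred on the slot at about (330,320), and the dial bar unchanged. Inserting slowly now.

Request:
drive_tool:
  plan:
    - [[0,0.0008,-0.0005,0,0],[0.006,0.0008,-0.0005,0,0],[0.01,0.0008,-0.0005,0,0],[0.014,0.0008,-0.0005,0,0],[0.018,0.0008,-0.0005,0,0],[0.018,0.0008,-0.0005,0,0]]

```text
time: 15.82
position: [0.5813, -0.1445, 0.0889]
orientation: [149.9, 90.0, 163.9]
ft_force: [-0.0, 0.2, -1.9]
opening: 0.0136
```

Request:
drive_tool:
  plan:
    - [[0.004,0.0003,0,0,0],[0.008,0.0003,0,0,0],[0.011,0.0003,0,0,0],[0.013,0.0003,0,0,0],[0.0145,0.0003,0,0,0],[0.0145,0.0003,0,0,0]]

```text
time: 16.58
position: [0.5814, -0.1442, 0.0748]
orientation: [-28.3, 90.0, -14.3]
ft_force: [-0.2, 0.1, -0.5]
opening: 0.0134
```

```bash
python3 - <<'E'
from h import *
go([.5822,-.144,.0745],104.2);s=robot.observe();print(s['ft_force'],s['ft_torque'],s['qpos'].round(1))
E
```

```text
shift [ 0.0003 -0.      0.0009] turn rad -0.0036 jaw now 103.99 pos [ 0.5814 -0.1442  0.0748]
[-0.16581714  0.06983782 -0.47586182] [ 0.03302552  0.00531914 -0.01998325] [ 34.7  59.1 -47.4 100.1  57.4  48.6  63.5]
```

Request:
drive_tool:
  plan:
    - [[0.001,0,0.0005,0,0],[0.002,0,0.0005,0,0],[0.002,0,0.0005,0,0]]

```text
time: 16.95
position: [0.5816, -0.1442, 0.0745]
orientation: [-102.2, 89.9, -88.2]
ft_force: [-4.9, -1.7, 11.1]
opening: 0.0135
```

Request:
drive_tool:
  plan:
    - [[-0.0012,0,0,0.1,0],[-0.0012,0,0,0.27,0],[-0.0012,0,0,0.44,0],[-0.0012,0,0,0.61,0],[-0.0012,0,0,0.78,0],[-0.0012,0,0,0.95,0],[-0.0012,0,0,1.12,0],[-0.0012,0,0,1.29,0],[-0.0012,0,0,1.46,0],[-0.0012,0,0,1.571,0]]

```text
time: 18.2
position: [0.5823, -0.1439, 0.0746]
orientation: [64.5, 89.9, -11.7]
ft_force: [-0.3, -0.4, 2.5]
opening: 0.0134
```

Request:
drive_tool:
  plan:
    - [[0,0,0,0,0],[0,0,0,0,0]]

```text
time: 18.45
position: [0.5823, -0.1438, 0.0746]
orientation: [87.6, 89.9, 11.7]
ft_force: [-0.3, 0.5, 4.0]
opening: 0.0136
```

```bash
python3 - <<'E'
from h import *
go([.5822,-.144,.0745],14.1);s=robot.observe();print(s['ft_force'],s['ft_torque'],s['opening'])
E
```

```text
shift [ 0.0001 -0.0002  0.0002] turn rad 0.0 jaw now 14.1 pos [ 0.5823 -0.1438  0.0746]
[-0.32056909  0.46592651  4.01152676] [0.12967144 0.14629657 0.0436137 ] 0.013631920984009173
```

Request:
drive_tool:
  plan:
    - [[0,0,0,0,1],[0,0,0,0,1],[0,0,0,0,1],[0,0,0,0,1],[0,0,0,0,1],[-0.02,0,0,0,1],[-0.05,0,0,0,1],[-0.1,0,0,0,1],[-0.15,0,0,0,1],[-0.18,0,0,0,1]]

```text
time: 19.7
position: [0.5827, -0.1437, 0.2583]
orientation: [71.7, 89.7, -4.3]
ft_force: [1.2, 0.2, -0.1]
opening: 0.0857
```

```bash
python3 - <<'E'
from h import *
go([.25,-.45,.25],14)
E
```

```text
shift [ 0.0069 -0.397   0.2167] turn rad 0.0001 jaw now 14.01 pos [ 0.5827 -0.1437  0.2583]
```

Request:
drive_tool:
  plan:
    - [[0,-0.05,0.027,0,1],[0,-0.1,0.054,0,1],[0,-0.15,0.081,0,1],[0,-0.2,0.108,0,1],[0,-0.25,0.135,0,1],[0,-0.3,0.162,0,1],[0,-0.35,0.19,0,1],[0,-0.397,0.216,0,1],[0,-0.397,0.216,0,1],[0,-0.397,0.216,0,1]]

```text
time: 20.95
position: [0.2494, -0.4493, 0.255]
orientation: [45.4, 89.9, -30.6]
ft_force: [0.9, -0.3, -0.1]
opening: 0.0853
```

```bash
python3 - <<'E'
from h import *
im=capture("top")[:,:,::-1];cv2.imwrite("pics/top5.png",im)
a=cv2.resize(im[200:275,320:450],None,fx=6,fy=6,interpolation=cv2.INTER_CUBIC);cv2.imwrite("pics/c6.png",a)
t=cv2.imread("pics/top0.png");d=cv2.absdiff(im,t).max(2)>40
n,l,s,c=cv2.connectedComponentsWithStats(d.astype(np.uint8))
print([(s[i].tolist()) for i in range(1,n) if s[i][4]>25])
E
```

```text
[[360, 221, 9, 12, 33], [410, 220, 26, 17, 136], [352, 225, 10, 13, 59], [416, 231, 8, 7, 33], [360, 234, 17, 16, 117], [225, 236, 20, 23, 258]]
```

View pics/c6.png

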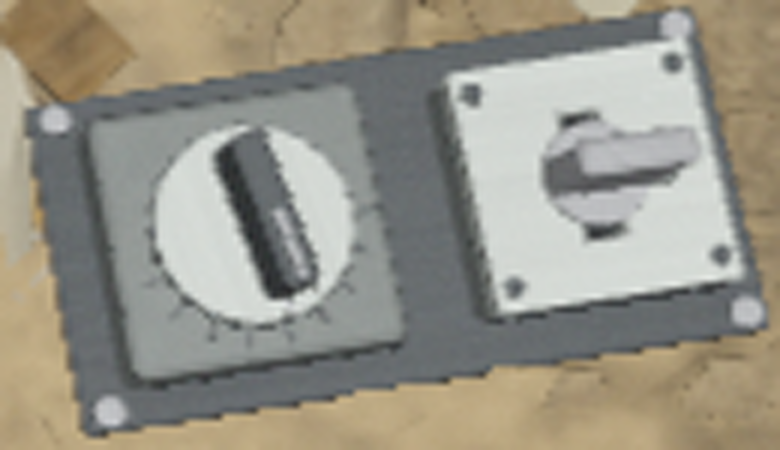

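View pics/top5.png

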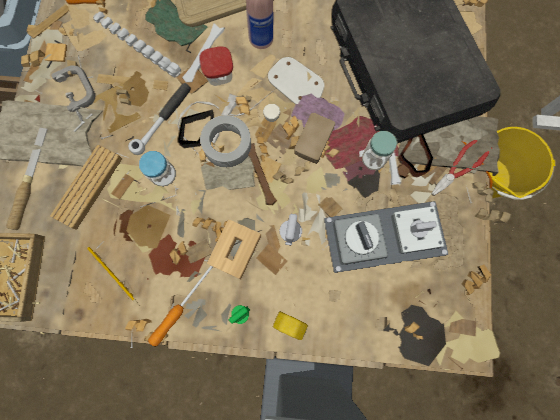

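The crop shows the collar on the plate with the handle square to the slot, whose ends show at (578,118) and (605,232). The bar points down the image from (240,140) to (295,285). The full view shows nothing else moved. Last, I check the dial angle numerically.

```bash
python3 - <<'E'
from h import *
b=ray("top",crop([(215,155),(272,300),(265,132),(318,278)],320,200,6),.094)
for i in(0,2):
    d=b[i+1]-b[i];print('dial deg',-75.6-np.degrees(np.arctan2(d[1],d[0])))
print(robot.job_done())
E
```

```text
dial deg 79.84198250912641
dial deg 81.65318750547243
the job is handed in; nothing more can be done
None
```

The dial is on the fourth click and the T-key is locked in the plate. I handed the job in just after 21 s on the robot's clock, well inside the 58 s limit.

- **Dial:** It started on the third click. I turned it anticlockwise to the home stop, where the stop resisted with about 1.9 N m, and then clockwise four clicks. In the last picture it measures about 80–82°, against the nominal 80°.
- **Key:** I took the smaller steel key from the stand and lowered it through the slot with no sideways resistance. When the collar met the plate I felt about 11 N. I then turned it 90° clockwise and let go. The last picture shows the collar on the plate and the handle square to the slot.
- **Everything else:** Comparing the first and last top pictures, only the dial, the slot area and the stand changed. No other object moved, and the arm was clear of everything at the end.

**What disagreed or went unchecked:**
- The camera put the dial's axis about 1 mm off from where the gripper felt it, so I corrected the slot position by the same amount.
- While I pressed against the home stop, the gripper turned about 5° past it, from slip or flex in the grip. The final dial angle shows this did no harm.
- I did not try lifting the key to test the lock.

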